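Aim the fume nozzle at the board and seat it

TASK

Turn the white nozzle of the fume extractor until its mouth points at the green circuit board in the white board holder, then push the nozzle straight down until it sits fully home on its collar and the red band is hidden. Do not push it down before it points at the board, and leave it pointing there; do not shift the board holder, the screw case, the mug or the red screwdriver.

Things in the scene. Friction and masses are not known exactly. Their poses are not given: they have to be found in the camera images.
- extractor: bench fume extractor, fixed: a grey box 140x140 mm in plan, 70 mm high, on rubber feet, with a black round collar 82 mm across on top (collar's top 85 mm above the bench). Origin on the bench under the middle of the box, z up; the nozzle turns about the vertical line through it. Its front, with a rocker switch, is its -x side
- nozzle_axis (a point): point on the turning axis at the lower rim of the white nozzle (97 mm above the bench when up, 85 mm when home). x points out of the nozzle's mouth, z up; it turns and sinks with the nozzle. The nozzle is a barrel 68 mm across and 46 mm high, with a flat flared scoop standing out to one side: its mouth is 84 mm wide, 117 mm from the axis, the scoop between 9 and 41 mm above this point. Yellow stripes on scoop and knob point towards the mouth
- knob_top (a point): middle of the flat top of the nozzle's grip: a round black fluted knob, 44 mm across and 46 mm high, upright on the barrel on the turning axis (top 189 mm above the bench when up, 177 mm when home); same axes as nozzle_axis. Grip it at any yaw, about halfway up, from above
- swivel (a joint): angle of the nozzle about the vertical axis in rad, counter-clockwise from above positive; 0 = mouth towards the extractor's front (its -x). Free from -3.6 to 3.6 with light friction (0.08 N m), stays where it is left. It starts facing roughly towards the robot
- nozzle (a joint): how far the nozzle has been pushed down, in m: 0 = up (a red band 12 mm high shows under the barrel), 0.012 = home (band hidden). A stiff push fit: it takes about 10 N all the way, stays where it is left, and stops hard at 0.012 on the collar
- holder: loose white board holder (spring vice), 78x150x42 mm, 0.42 kg, lying flat with a green circuit board; to the left or to the right of the extractor. Origin under the middle of its base, long side along its y
- board (a point): middle of the green circuit board (about 65x45 mm) in the holder, 24 mm from the middle of the holder along its +y, 25 mm above the bench: what the nozzle has to point at (seen from above)
- case: loose flat blue screw case with clear lid, 185x114x27 mm, on the other side of the extractor from the board holder; leave alone. Origin under its middle
- mug: loose black and white mug, 82x114x97 mm, at the back left; leave alone. Origin under its middle
- red_driver: loose red screwdriver, 165 mm long, 21 mm thick, at the back right; leave alone. Origin under its middle

How it is judged:
By the outcome, as a careful person would: the job done as asked, in the order asked, and still so for the second after the job is handed in, with the robot touching nothing.
It also fails if it takes over 51 s, if anything falls off the work surface, if the arm or the gripper's body presses on something with over 40 N, if the wrist force passes 120 N, or if a joint passes its speed limit or range.

ROBOT

A 7-joint arm with a two-finger parallel gripper is mounted at the origin on a cart in front of the work surface, level with it; the furniture and walls round the work are solid. World frame = base frame: x ahead of the robot, y to its left, z up, the work surface at z = 0. Lengths are in mm, angles in rad, forces in N, time in s.
With the tool pointing down it reaches from about 425 to 875 mm from the base axis. Payload 4.7 kg.
Tool frame: the origin (TCP) lies at the very end of the fingers, on their centre line; the grasp point (between the pads) lies 19 mm behind it; z points along the fingers, x is the direction in which the jaws open and shut, and the axes are right-handed (so a half turn about z gives the same grasp; the last joint's range is limited). The gripper opens to 85 mm and grips with 20 to 120 N. Pads are 22 mm wide; open, the fingers measure 114 mm over their backs; the gripper's body (76 mm by 85 mm) begins 54 mm behind the grasp point. The pads swing forward as they close: fully open they stand 13 mm farther back than shut.
Start: joints at [-1.177, 0.321, -0.07, 1.45, 0.023, 1.371, -0.057], TCP at [241.005, 603.69, 231.349] pointing down, gripper open.
Joint ranges: [-2.86, 2.86], [-0.3, 2.09], [-1.38, 1.24], [0.06, 2.45], [-1.56, 4.7], [0.09, 2.05], [-2.69, 2.69]. Speed limits (rad/s): [2.57, 2.57, 3.14, 3.14, 3.14, 3.14, 3.14].

INTERFACE

Orientations are given as a unit quaternion [x, y, z, w].
In Python, from workcell import observe, snapshot, camera_params, close_job, search_frame gives the robot as it stands. The module is installed in compiled form; this text tells all that it offers.
- The arm moves only by the tool play_rows, never from a script. Its arguments are lists of equal length, an entry for each row: "fingers": the finger opening in mm, from 0 to 85.4; "offset": the shift along the tool's x, y, z in mm, a list of three; "spin": the turn about the tool's z in rad. In form: {"fingers": [fingers, ...], "offset": [[x, y, z], ...], "spin": [spin, ...]}. A call has 1 to 8 rows; each row is the pose to reach, as a shift and turn from the pose commanded when the call began, along the tool's axes at that moment; what a row does not reach only later rows make up. A row lasts 1/12 s, in which the tool goes at most 41.7 mm and 7.16 degrees, less where a joint would pass 70% of its speed; a pose out of reach is approached as far as the arm can. A call with a gripper value outside its range is refused whole. The fingers move at their own pace and stop on an object; "force" is the grip in N (left out, the last holds). Time passes only in rows, so rows that repeat a pose let the fingers close. It gives the time, the measured TCP pose, the force and the opening at its end, in the units of the state.
- observe(): the state, without advancing time (a new reading comes with each control period).
- snapshot(name): name is "side" or "top" or "wrist"; returns (picture, depth): 480x640x3 uint8, blue, green, red; 480x640 float32, mm along the optical axis (not along the pixel's ray), 0 where there is no reading.
- camera_params(name): a dict with "intrinsics" (3x3 intrinsics, pixels), "position" and "attitude" of the camera in the world. Camera axes: x right, y down, z forward; pixel columns grow to the right and rows downward; lengths in mm; the calibration is good to about 2 mm. A picture is of the moment at which its call begins: read the wrist's pose just before it. camera_params takes no time and is no camera call; for the wrist camera it gives the pose at the moment of the call.
- close_job(): hands the job in, once; it reports no verdict.
Trained networks look in the newest picture that a camera, given by its name, has taken for a name from the list of things; names that differ only in an ending like _2 or _b are one class to them, and where a whole thing is asked for, a point or a joint stands for the part that bears it (a point fixed in the world has none). Each returns a list of dicts, best first, with "score" (0 to 1); they miss things now and then, are a little off and sometimes report something else, mostly with a low value. They report only what shows in the picture. A call takes as long as a camera call.
- search_frame(camera, label): "location" ([x, y, z] in mm, in world coordinates, good to about 4 mm: the middle of the surface that is visible of it).
The state is a dict: "time": time; "joint_positions": joint angles; "joint_vel": joint speeds; "joint_torque": joint torques, N m; "position": TCP position; "orientation": TCP orientation; "ft_force": force on the tool from outside, world axes, zero at the start; "ft_torque": the same for the moment, N m; "width": finger opening in mm.
Only numpy, scipy, OpenCV 4.12 (cv2) and the standard library are available. Lean on these libraries where they do the work, as an engineer would, in place of code of your own. Each camera call takes 0.05 s, during which the arm holds its last target. There are 200 camera calls.

## Working session

There is one attempt and no reset: what is moved stays moved. The work goes in short steps, Python scripts to look and compute and a tool call to move; the robot and the scene stay as the last step left them, time stands still between calls to the robot, and variables do not carry over. Pictures are saved under pics/ and viewed, about 8 in all and at most 12, crops included, and the job is handed in when it is done.

Besides the shell and the picture viewer there is one more tool, called as name(argument=value, ...), one argument or row to a line, values as JSON. play_rows: Moves the arm, as the interface text tells. Its arguments: {"type":"object","properties":{"fingers":{"type":"array","items":{"type":"number"}},"offset":{"type":"array","items":{"type":"array","items":{"type":"number"}}},"spin":{"type":"array","items":{"type":"number"}},"force":{"type":"number"}},"required":["fingers","offset","spin"]}

```bash
mkdir -p pics; cat > h.py <<'E'
import numpy as np, cv2
from scipy.spatial.transform import Rotation as R
from workcell import *
def cam(n):
    p=camera_params(n); a=np.array(p["attitude"],float)
    Rm=a if a.shape==(3,3) else R.from_quat(a).as_matrix()
    return np.array(p["intrinsics"]),np.array(p["position"]),Rm
def cloud(n,d):
    K,t,Rm=cam(n); v,u=np.mgrid[:480,:640]
    P=np.stack([(u-K[0,2])/K[0,0]*d,(v-K[1,2])/K[1,1]*d,d],-1)@Rm.T+t
    P[d==0]=np.nan; return P
def pix(n,X):
    K,t,Rm=cam(n); c=(np.array(X)-t)@Rm; q=c@K.T; return q[...,:2]/q[...,2:]
E
python3 - <<'E'
from h import *
print(observe())
for n in ["top","side"]:
    p,d=snapshot(n); cv2.imwrite(f"pics/{n}0.png",p); np.save(f"{n}0.npy",d)
    print(n,camera_params(n))
    for l in ["extractor","nozzle_axis","knob_top","holder","board","case","mug","red_driver"]:
        print(n,l,[(np.round(r["location"],0).tolist(),round(r["score"],2)) for r in search_frame(n,l)[:2]])
print(observe()["time"])
E
```

```text
{'time': 0.0, 'joint_positions': array([-1.17693374,  0.32184999, -0.07007539,  1.45168214,  0.02261733,
        1.37074442, -0.05690447]), 'joint_vel': array([-0.00046812,  0.00085033,  0.00056235,  0.00021589,  0.0013793 ,
        0.00064132, -0.00121474]), 'joint_torque': array([-5.02096354e-04, -4.93573415e+01, -3.82160665e-01, -3.14331293e+01,
        1.30820493e-02,  1.14245104e-02,  6.05907218e-06]), 'position': array([240.81720825, 603.18159978, 230.202284  ]), 'orientation': array([ 8.27852460e-01,  5.60945100e-01, -7.51397216e-04,  5.78851432e-04]), 'ft_force': array([-0.21385917, -0.19998532,  0.29930126]), 'ft_torque': array([ 0.01621973, -0.00088943, -0.01148047]), 'width': 85.20987740010395}
top {'intrinsics': array([[561.43191144,   0.        , 314.22200609],
       [  0.        , 561.43191144, 244.5913596 ],
       [  0.        ,   0.        ,   1.        ]]), 'position': array([ 326.31865623,    7.54324935, 1365.28377673]), 'attitude': array([ 0.70772058, -0.69983507,  0.06738066, -0.06944282])}
top extractor [([492.0, -82.0, 86.0], 0.92)]
top nozzle_axis []
top knob
[... 262 characters left out ...]
nsics': array([[588.63949111,   0.        , 325.12665043],
       [  0.        , 588.63949111, 239.54325815],
       [  0.        ,   0.        ,   1.        ]]), 'position': array([  573.84276765, -1070.68033667,   934.50439406]), 'attitude': array([ 0.89338808,  0.00718822,  0.00237566, -0.44922203])}
side extractor [([506.0, -118.0, 82.0], 0.63)]
side nozzle_axis [([477.0, -109.0, 138.0], 0.83)]
side knob_top [([483.0, -107.0, 139.0], 0.72)]
side holder [([495.0, -332.0, 21.0], 0.61)]
side board [([491.0, -338.0, 21.0], 0.93)]
side case [([493.0, 238.0, 28.0], 0.72)]
side mug [([692.0, 282.0, 68.0], 0.63), ([486.0, -106.0, 137.0], 0.55)]
side red_driver [([709.0, -251.0, 16.0], 0.94)]
0.9
```

View pics/top0.png

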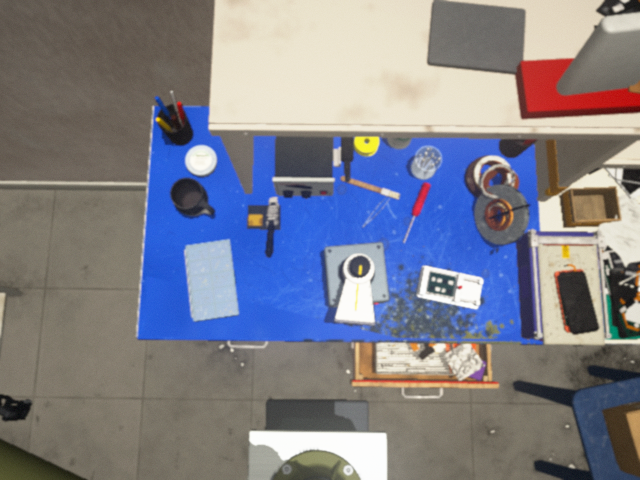

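View pics/side0.png

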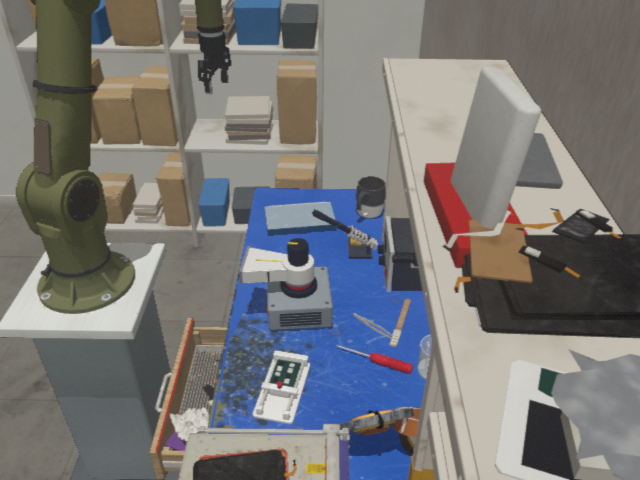

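Top view: nozzle mouth at about (356,320), knob (359,266), board (438,284) in the right-hand holder. The side view agrees. Now I'll measure these precisely.

```bash
python3 - <<'E'
from h import *
for n,box in [("top",(418,262,485,310)),("side",(250,345,312,425))]:
    p=cv2.imread(f"pics/{n}0.png"); d=np.load(f"{n}0.npy"); P=cloud(n,d)
    hsv=cv2.cvtColor(p,cv2.COLOR_BGR2HSV); u0,v0,u1,v1=box
    m=np.zeros((480,640),bool); m[v0:v1,u0:u1]=1
    g=m&(hsv[...,0]>45)&(hsv[...,0]<95)&(hsv[...,1]>60)&(P[...,2]>5)
    k=cv2.morphologyEx(g.astype(np.uint8),cv2.MORPH_CLOSE,np.ones((7,7)))>0
    n_,lab,st,ce=cv2.connectedComponentsWithStats(k.astype(np.uint8)); i=1+np.argmax(st[1:,4]); k=lab==i
    v,u=np.where(k); r=cv2.minAreaRect(P[k&np.isfinite(P[...,2])][:,:2].astype(np.float32))
    print(n,"board px",u.min(),u.max(),v.min(),v.max(),"rect",r,"med z",np.nanmedian(P[k][:,2]))
    w=m&(P[...,2]>12)&(P[...,2]<60); r=cv2.minAreaRect(P[w][:,:2].astype(np.float32)); print(" holder rect",r,np.nanmax(P[w][:,2]))
    Q=P.reshape(-1,3); reg=(abs(Q[:,0]-480)<170)&(abs(Q[:,1]+90)<150)
    for a,b in [(60,78),(98,136),(136,146),(180,200)]:
        q=Q[reg&(Q[:,2]>a)&(Q[:,2]<b)]
        if len(q)>5: print(" z",a,b,len(q),q.mean(0).round(1),cv2.minAreaRect(q[:,:2].astype(np.float32)))
    print("bench z",np.nanmedian(Q[reg&(Q[:,2]<20)][:,2]))
p=cv2.imread("pics/top0.png")[230:330,310:490]; a=cv2.resize(p,None,fx=4,fy=4,interpolation=2)
cv2.imwrite("pics/c1.png",a)
E
```

```text
top board px 429 452 275 293 rect ((497.0832824707031, -292.30230712890625), (53.9524040222168, 42.15393829345703), 83.12879943847656) med z 25.00445510835516
 holder rect ((490.11529541015625, -315.49090576171875), (144.5197296142578, 77.9612808227539), 80.37877655029297) 45.0137136054575
 z 60 78 2057 [523.3 -85.1  70.1] ((515.0164794921875, -85.87435913085938), (140.7774658203125, 141.33815002441406), 5.418522834777832)
 z 98 136 248 [442.9 -77.6 127.7] ((468.8141784667969, -81.65702819824219), (86.25354766845703, 147.23641967773438), 85.54814910888672)
 z 136 146 1443 [449.5 -80.2 139.9] ((471.78741455078125, -82.61415100097656), (85.06465148925781, 153.4530487060547), 85.39276885986328)
 z 180 200 349 [514.1 -85.6 188.8] ((514.8136596679688, -85.47718048095703), (42.45845413208008, 44.384674072265625), 87.83092498779297)
bench z 1.5642996756538423
side board px 271 299 360 385 rect ((495.2349853515625, -294.8965148925781), (67.96788787841797, 46.786376953125), 78.77385711669922) med z 27.22132733656349
 holder rect ((492.1147766113281, -317.7548522949219), (150.8687744140625, 76.44865417480469), 78.72827911376953) 46.737699128784925
 z 60 78 1700 [ 521.9 -117.1   71.4] ((514.4010620117188, -86.67901611328125), (140.94802856445312, 146.2069854736328), 6.468725681304932)
 z 98 136 819 [ 475.6 -113.1  120.7] ((472.0123291015625, -90.71237182617188), (88.21664428710938, 151.2130889892578), 80.87275695800781)
 z 136 146 1154 [451.3 -87.2 141. ] ((471.21295166015625, -82.36102294921875), (91.61044311523438, 153.3069610595703), 85.44355773925781)
 z 180 200 285 [514.  -91.4 189.6] ((513.2398681640625, -87.7187728881836), (42.22792053222656, 47.0836181640625), 25.021345138549805)
bench z 4.105128741137037
```

View pics/c1.png

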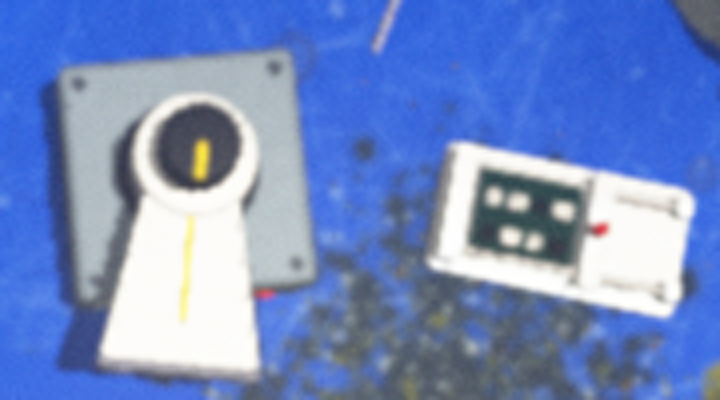

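play_rows(
  fingers=[85, 85, 85, 85, 85, 85, 85, 85],
  offset=[
    [-15, 14, 0],
    [-40, 38, 0],
    [-65, 62, 0],
    [-90, 86, 0],
    [-115, 110, 0],
    [-140, 134, 0],
    [-165, 158, 0],
    [-190, 180, 0],
  ],
  spin=[0, 0, 0, 0, 0, 0, 0, 0],
)

```text
time: 1.57
position: [338.5, 358.7, 231.5]
orientation: [0.828, 0.561, 0.0, -0.0]
ft_force: [0.6, -1.0, 0.5]
width: 85.0
```

play_rows(
  fingers=[85, 85, 85, 85, 85, 85, 85, 85],
  offset=[
    [-25, 24, 0],
    [-50, 48, 0],
    [-75, 72, 0],
    [-100, 96, 0],
    [-125, 120, 0],
    [-150, 144, 0],
    [-175, 168, 0],
    [-200, 192, 0],
  ],
  spin=[0, 0, 0, 0, 0, 0, 0, 0],
)

```text
time: 2.23
position: [442.3, 101.9, 231.7]
orientation: [0.828, 0.561, 0.001, -0.0]
ft_force: [0.0, 0.3, 1.1]
width: 85.2
```

play_rows(
  fingers=[85, 85, 85, 85, 85, 85, 85, 85],
  offset=[
    [-25, 23, 0],
    [-50, 46, 0],
    [-75, 69, 0],
    [-100, 92, 0],
    [-125, 115, 0],
    [-140, 130, 0],
    [-148, 138, 0],
    [-148, 138, 0],
  ],
  spin=[0.12, 0.24, 0.36, 0.48, 0.6, 0.72, 0.84, 0.96],
)

```text
time: 2.9
position: [515.7, -88.9, 231.6]
orientation: [0.994, 0.11, 0.0, 0.001]
ft_force: [0.0, -0.5, -0.4]
width: 85.1
```

play_rows(
  fingers=[85, 85, 85, 85, 85, 85, 85, 85],
  offset=[
    [0, 0, 0],
    [0, 0, 0],
    [0, 0, 0],
    [0, 0, 0],
    [0, 0, 0],
    [0, 0, 0],
    [0, 0, 0],
    [0, 0, 0],
  ],
  spin=[0.12, 0.24, 0.36, 0.48, 0.6, 0.72, 0.84, 0.96],
)

```text
time: 3.57
position: [515.2, -85.0, 231.5]
orientation: [0.933, -0.359, 0.0, -0.0]
ft_force: [0.7, -0.5, 0.3]
width: 85.0
```

play_rows(
  fingers=[85, 85, 85],
  offset=[
    [0, 0, 0],
    [0, 0, 0],
    [0, 0, 0],
  ],
  spin=[0.12, 0.2, 0.2],
)

```text
time: 3.82
position: [515.2, -85.0, 231.5]
orientation: [0.894, -0.449, 0.0, -0.0]
ft_force: [0.3, -0.4, -0.2]
width: 85.0
```

```bash
cat > st.py <<'E'
from h import *
o=observe(); M=R.from_quat(o["orientation"]).as_matrix()
d=np.array([514.7,-85.7,150])-o["position"]
print(o["time"],o["position"].round(1),"toolx yaw",np.degrees(np.arctan2(M[1,0],M[0,0])).round(2),"z",M[:,2].round(3),"q",o["joint_positions"].round(2),"F",o["ft_force"].round(1),"T",o["ft_torque"].round(2),"w",round(o["width"],1),"shift tool",(M.T@d).round(1))
E
python3 st.py
```

```text
3.8167 [515.2 -85.  231.5] toolx yaw -53.33 z [ 0.  0. -1.] q [-0.5   0.04  0.63  1.79 -0.02  1.32 -0.79] F [ 0.3 -0.4 -0.2] T [ 0.01  0.02 -0.  ] w 85.0 shift tool [ 0.2  0.9 81.5]
```

play_rows(
  fingers=[85, 85, 85, 85, 85, 85],
  offset=[
    [0, 0.9, 15],
    [0, 0.9, 35],
    [0, 0.9, 55],
    [0, 0.9, 70],
    [0, 0.9, 80],
    [0, 0.9, 81],
  ],
  spin=[0, 0, 0, 0, 0, 0],
)

```text
time: 4.32
position: [513.2, -85.4, 148.5]
orientation: [0.894, -0.447, -0.001, 0.001]
ft_force: [-0.9, 1.1, -0.4]
width: 84.9
```

play_rows(
  fingers=[60, 50, 40, 36, 36, 36, 36, 36],
  offset=[
    [0, 0, 0],
    [0, 0, 0],
    [0, 0, 0],
    [0, 0, 0],
    [0, 0, 0],
    [0, 0, 0],
    [0, 0, 0],
    [0, 0, 0],
  ],
  spin=[0, 0, 0, 0, 0, 0, 0, 0],
  force=60,
)

```text
time: 4.98
position: [515.1, -85.2, 151.5]
orientation: [0.894, -0.448, 0.001, -0.001]
ft_force: [-2.6, 1.1, 6.5]
width: 42.9
```

```bash
python3 st.py
```

```text
4.9833 [515.1 -85.2 151.5] toolx yaw -53.2 z [ 0.002  0.001 -1.   ] q [-0.48  0.11  0.64  1.89 -0.07  1.16 -0.75] F [-2.6  1.1  6.5] T [0.22 0.36 0.01] w 42.9 shift tool [0.1 0.6 1.5]
```

play_rows(
  fingers=[36, 36, 36, 36, 36, 36, 36, 36],
  offset=[
    [0, 0.3, -1],
    [0, 0.3, -1],
    [0, 0.3, -1],
    [0, 0.3, -1],
    [0, 0.3, -1],
    [0, 0.3, -1],
    [0, 0.3, -1],
    [0, 0.3, -1],
  ],
  spin=[0, -0.05, -0.12, -0.2, -0.3, -0.4, -0.5, -0.6],
)

```text
time: 5.65
position: [514.4, -84.8, 151.6]
orientation: [0.987, -0.161, 0.0, -0.001]
ft_force: [-0.7, 2.4, 2.1]
width: 42.9
```

play_rows(
  fingers=[36, 36, 36, 36, 36, 36, 36, 36],
  offset=[
    [0, 0, 0],
    [0, 0, 0],
    [0, 0, 0],
    [0, 0, 0],
    [0, 0, 0],
    [0, 0, 0],
    [0, 0, 0],
    [0, 0, 0],
  ],
  spin=[-0.1, -0.2, -0.3, -0.4, -0.5, -0.6, -0.7, -0.8],
)

```text
time: 6.32
position: [513.5, -84.7, 151.5]
orientation: [0.972, 0.236, -0.001, -0.001]
ft_force: [-2.9, 2.9, 4.6]
width: 42.8
```

play_rows(
  fingers=[36, 36, 36, 36, 36],
  offset=[
    [0, 0, 0],
    [0, 0, 0],
    [0, 0, 0],
    [0, 0, 0],
    [0, 0, 0],
  ],
  spin=[-0.06, -0.12, -0.157, -0.157, -0.157],
)

```text
time: 6.73
position: [513.5, -84.8, 151.5]
orientation: [0.951, 0.309, -0.001, -0.001]
ft_force: [-4.5, 3.2, 4.7]
width: 42.5
```

```bash
python3 st.py; cat > look.py <<'E'
import sys
from h import *
tag=sys.argv[1]
ax=np.array([514.7,-85.7])
for n in ["top","side"]:
    p,d=snapshot(n); cv2.imwrite(f"pics/{n}{tag}.png",p); P=cloud(n,d); Q=P.reshape(-1,3)
    hsv=cv2.cvtColor(p,cv2.COLOR_BGR2HSV).reshape(-1,3)
    r=Q[:,:2]-ax; rr=np.hypot(*r.T)
    s=(Q[:,2]>112)&(Q[:,2]<150)&(rr>45)&(rr<128)&(r[:,1]<20)&(hsv[:,1]<60)&(hsv[:,2]>120)
    q=Q[s]; print(n,len(q),"zmed",np.median(q[:,2]).round(1),cv2.minAreaRect(q[:,:2].astype(np.float32)))
    for lo in (60,85):
        m=(rr[s]>lo)&(rr[s]<lo+25); 
        a=np.degrees(np.arctan2(r[s][m][:,1],r[s][m][:,0]))%360; print("  az range",lo,np.percentile(a,[2,50,98]).round(1),"mid",np.mean(np.percentile(a,[2,98])).round(1))
    h=(Q[:,2]>12)&(Q[:,2]<60)&(abs(Q[:,0]-491)<60)&(abs(Q[:,1]+317)<90); print("  holder",cv2.minAreaRect(Q[h][:,:2].astype(np.float32)))
a=cv2.imread(f"pics/top{tag}.png")[220:330,310:490]; b=cv2.imread(f"pics/side{tag}.png")[220:420,230:350]
a=cv2.resize(a,(570,348),interpolation=2); b=cv2.resize(b,(209,348),interpolation=2)
cv2.imwrite(f"pics/m{tag}.png",np.hstack([a,b]))
E
python3 look.py 2
```

```text
6.7333 [513.5 -84.8 151.5] toolx yaw 35.96 z [-0.002  0.002 -1.   ] q [-0.39  0.11  0.54  1.89 -0.06  1.16  0.8 ] F [-4.5  3.2  4.7] T [0.84 0.92 0.07] w 42.5 shift tool [0.5 1.5 1.5]
top 453 zmed 138.7 ((504.585693359375, -190.80966186523438), (29.924339294433594, 86.10691833496094), 83.28227233886719)Traceback (most recent call last):
  File "look.py", line 13, in <module>
    a=np.degrees(np.arctan2(r[s][m][:,1],r[s][m][:,0]))%360; print("  az range",lo,np.percentile(a,[2,50,98]).round(1),"mid",np.mean(np.percentile(a,[2,98])).round(1))
                                                                                   ~~~~~~~~~~~~~^^^^^^^^^^^^^
    return _quantile_unchecked(
        a, q, axis, out, overwrite_input, method, keepdims, weights)
    return _ureduce(a,
                    func=_quantile_ureduce_func,
    ...<5 lines>...
                    overwrite_input=overwrite_input,
                    method=method)
    r = func(a, **kwargs)
    result = _quantile(arr,
                       quantiles=q,
    ...<2 lines>...
                       out=out,
                       weights=wgt)
    slices_having_nans = np.isnan(arr[-1, ...])
                                  ~~~^^^^^^^^^
IndexError: index -1 is out of bounds for axis 0 with size 0
```

```bash
sed -i 's/for lo in (60,85)/for lo in (70,95)/; s/^        m=(rr\[s\]>lo).*$/        m=(rr[s]>lo)\&(rr[s]<lo+25)\n        if m.sum()<20: continue/' look.py; python3 look.py 2
```

```text
top 454 zmed 138.9 ((504.55963134765625, -191.5644073486328), (30.29365348815918, 84.85891723632812), 81.1804428100586)
  az range 95 [243.  261.6 285. ] mid 264.0
  holder ((491.72161865234375, -317.4077453613281), (152.96533203125, 76.72945404052734), 78.69015502929688)
side 954 zmed 140.3 ((506.6539611816406, -165.75987243652344), (84.51171875, 86.420166015625), 86.07592010498047)
  az range 70 [240.1 264.  289.2] mid 264.7
  az range 95 [243.7 264.3 285.3] mid 264.5
  holder ((492.81561279296875, -316.46087646484375), (150.13084411621094, 76.2701644897461), 79.16272735595703)
```

View pics/m2.png

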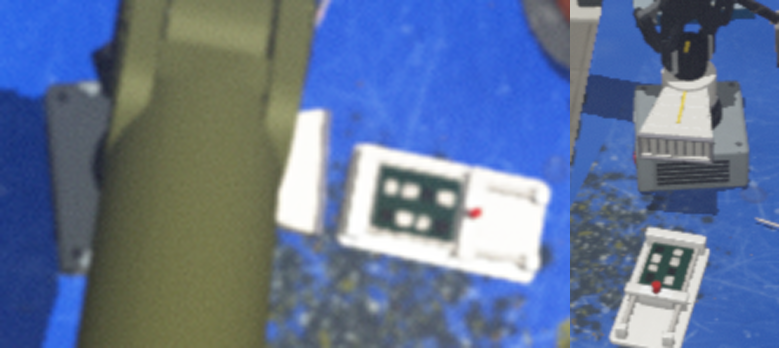

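Both cameras put the mouth at about 264.5°. The board is at about 264.8° and the nozzle is still up. Next I'll push down while gripped.

play_rows(
  fingers=[36, 36, 36, 36, 36, 36, 36, 36],
  offset=[
    [-0.3, -1.2, 0],
    [-0.3, -1.2, 0],
    [-0.3, -1.2, 2],
    [-0.3, -1.2, 4],
    [-0.3, -1.2, 6],
    [-0.3, -1.2, 8],
    [-0.3, -1.2, 10],
    [-0.3, -1.2, 12],
  ],
  spin=[0, 0, 0, 0, 0, 0, 0, 0],
  force=110,
)

```text
time: 7.55
position: [513.4, -84.7, 140.3]
orientation: [0.951, 0.309, 0.0, -0.0]
ft_force: [-5.3, 2.2, 10.2]
width: 42.1
```

play_rows(
  fingers=[36, 36, 36, 36],
  offset=[
    [0, 0, 1],
    [0, 0, 2],
    [0, 0, 2],
    [0, 0, 2],
  ],
  spin=[0, 0, 0, 0],
)

```text
time: 7.88
position: [513.5, -84.8, 139.7]
orientation: [0.951, 0.309, 0.0, -0.001]
ft_force: [-7.2, 3.2, 18.1]
width: 42.2
```

```bash
python3 st.py
```

```text
7.8833 [513.5 -84.8 139.7] toolx yaw 35.96 z [ 0.     0.001 -1.   ] q [-0.39  0.12  0.54  1.9  -0.07  1.14  0.8 ] F [-7.2  3.2 18.1] T [0.67 1.9  0.1 ] w 42.2 shift tool [  0.5   1.4 -10.3]
```

play_rows(
  fingers=[36, 36, 36, 36],
  offset=[
    [0, 0, 1],
    [0, 0, 2],
    [0, 0, 2],
    [0, 0, 2],
  ],
  spin=[0, 0, 0, 0],
)

```text
time: 8.22
position: [513.7, -85.0, 139.5]
orientation: [0.951, 0.309, 0.001, -0.001]
ft_force: [-12.1, 2.9, 29.5]
width: 41.8
```

```bash
python3 st.py; python3 look.py 3
```

```text
8.2167 [513.7 -85.  139.5] toolx yaw 35.95 z [ 0.001  0.002 -1.   ] q [-0.39  0.12  0.54  1.9  -0.07  1.14  0.8 ] F [-12.1   2.9  29.5] T [0.68 3.01 0.04] w 41.8 shift tool [  0.4   1.2 -10.5]
top 448 zmed 126.8 ((504.2549133300781, -190.58277893066406), (30.188522338867188, 85.14692687988281), 82.55306243896484)
  az range 95 [243.  261.7 284.9] mid 264.0
  holder ((484.25, -313.57806396484375), (146.99441528320312, 91.87357330322266), 77.95916748046875)
side 857 zmed 128.5 ((508.461669921875, -165.24826049804688), (86.93388366699219, 87.0431900024414), 83.09086608886719)
  az range 70 [239.2 265.7 288.8] mid 264.0
  az range 95 [243.7 264.6 285.8] mid 264.7
  holder ((492.5129699707031, -316.9325256347656), (150.89544677734375, 76.0699234008789), 78.76385498046875)
```

View pics/m3.png

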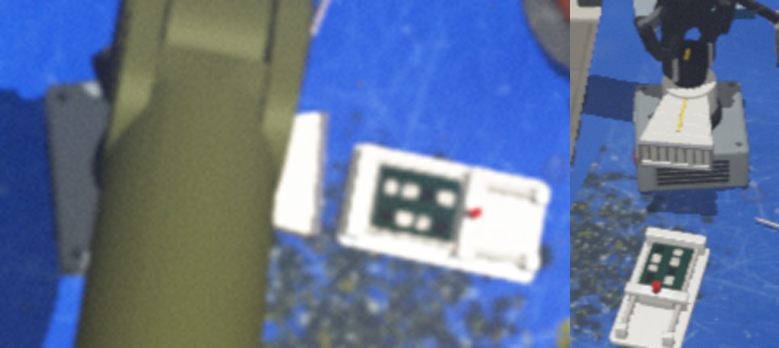

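Nozzle is fully home: the top dropped about 12 mm and the force rises against the hard stop. I'll ease the load, release and withdraw.

play_rows(
  fingers=[36, 36, 50, 65, 80, 85, 85, 85],
  offset=[
    [0, 0, -1.5],
    [-0.5, -1, -3],
    [-0.5, -1, -3],
    [-0.5, -1, -3],
    [-0.5, -1, -3],
    [-0.5, -1, -3],
    [-0.5, -1, -3],
    [-0.5, -1, -3],
  ],
  spin=[0, 0, 0, 0, 0, 0, 0, 0],
)

```text
time: 8.98
position: [512.3, -84.6, 138.1]
orientation: [0.951, 0.309, -0.0, 0.0]
ft_force: [-0.7, 0.3, -0.4]
width: 84.9
```

play_rows(
  fingers=[85, 85, 85, 85, 85, 85, 85, 85],
  offset=[
    [0, 0, 0],
    [0, 0, 0],
    [0, 0, -10],
    [0, 0, -25],
    [0, 0, -45],
    [0, 0, -70],
    [0, 0, -95],
    [0, 0, -115],
  ],
  spin=[0, 0, 0, 0, 0, 0, 0, 0],
)

```text
time: 9.65
position: [512.8, -84.7, 256.1]
orientation: [0.951, 0.309, 0.001, 0.0]
ft_force: [0.0, 0.1, 0.4]
width: 85.4
```

```bash
python3 st.py
```

```text
9.65 [512.8 -84.7 256.1] toolx yaw 35.97 z [ 0.002  0.    -1.   ] q [-0.41  0.02  0.53  1.75 -0.01  1.37  0.75] F [0.  0.1 0.4] T [-0.01  0.   -0.03] w 85.4 shift tool [  0.8   1.8 106.1]
```

play_rows(
  fingers=[85, 85, 85, 85, 85, 85, 85, 85],
  offset=[
    [12, -16, -5],
    [33, -46, -10],
    [54, -75, -10],
    [75, -104, -10],
    [96, -133, -10],
    [117, -162, -10],
    [138, -191, -10],
    [150, -207, -10],
  ],
  spin=[0, 0, 0, 0, 0, 0, 0, 0],
)

```text
time: 10.32
position: [511.1, 176.4, 264.1]
orientation: [0.95, 0.311, 0.001, -0.001]
ft_force: [0.2, 0.5, 0.4]
width: 84.9
```

```bash
python3 st.py; python3 look.py 4; python3 - <<'E'
from h import *
for l in ["case","mug","red_driver"]: print(l,[(np.round(r["location"],0).tolist(),round(r["score"],2)) for r in search_frame("side",l)[:1]])
p=cv2.imread("pics/top4.png");d,_=0,0
P=cloud("top",snapshot("top")[1]);Q=P.reshape(-1,3)
reg=(abs(Q[:,0]-514)<140)&(abs(Q[:,1]+110)<110)
for a,b in [(60,78),(122,134),(165,200)]:
    q=Q[reg&(Q[:,2]>a)&(Q[:,2]<b)]
    print(a,b,len(q),np.median(q[:,2]).round(1),cv2.minAreaRect(q[:,:2].astype(np.float32)) if len(q) else 0)
E
```

```text
10.3167 [511.1 176.4 264.1] toolx yaw 36.28 z [ 0.     0.002 -1.   ] q [-0.66  0.07  0.29  1.69 -0.02  1.39  0.27] F [0.2 0.5 0.4] T [-0.01  0.02 -0.  ] w 84.9 shift tool [-152.4  213.5  113.5]
top 1138 zmed 126.6 ((506.8641052246094, -163.26852416992188), (84.14370727539062, 85.95540618896484), 84.45928192138672)
  az range 70 [239.  262.5 289.5] mid 264.2
  az range 95 [243.  264.  285.9] mid 264.5
  holder ((491.84710693359375, -314.64776611328125), (148.62216186523438, 76.04727935791016), 79.03031921386719)
side 859 zmed 128.6 ((507.6484680175781, -163.22561645507812), (85.04930877685547, 87.28307342529297), 84.46829986572266)
  az range 70 [239.7 265.3 288.7] mid 264.2
  az range 95 [243.6 264.7 285.7] mid 264.6
  holder ((491.4654541015625, -316.9244384765625), (149.58836364746094, 76.96309661865234), 79.28020477294922)
case [([497.0, 241.0, 27.0], 0.7)]
mug [([689.0, 280.0, 66.0], 0.63)]
red_driver [([708.0, -249.0, 15.0], 0.88)]
60 78 2168 70.3 ((514.9867553710938, -86.0870361328125), (140.9586944580078, 140.39280700683594), 5.830206871032715)
122 134 1542 127.4 ((511.01507568359375, -129.21963500976562), (153.5868682861328, 88.55831146240234), 84.80072784423828)
165 200 342 177.1 ((514.5531005859375, -86.26002502441406), (43.6524772644043, 43.20305633544922), 0.7730336785316467)
```

View pics/m4.png

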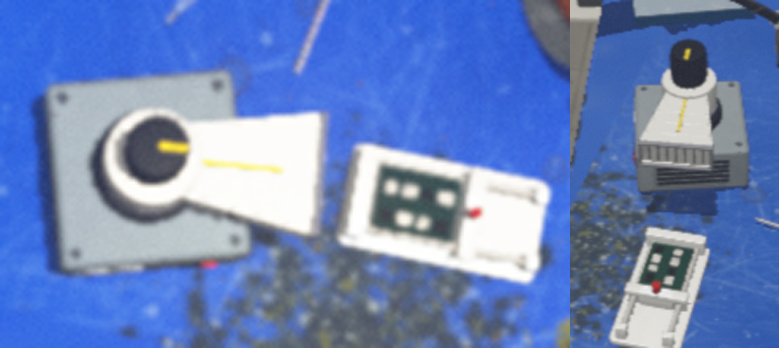

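Knob top is at 177.1 mm, which is home. The mouth points at 264.5° and the board is at 264.7°. Handing in.

```bash
python3 -c "
from workcell import *
print(close_job())"
```

```text
the job is handed in; nothing more can be done
None
```

The nozzle now points at the green circuit board and sits fully home on its collar. I handed the job in at about 10.5 s of the 51 s allowed.

**What I did:** I gripped the knob from above and turned the nozzle about 89° counter-clockwise. I checked the aim with both fixed cameras while the nozzle was still up. Then I pushed it down about 12 mm until the force rose to about 30 N against the stop, released it and moved the arm away.

**Last checks:**
- **Pointing:** the mouth is at about 264.5° and the board is at about 264.7° as seen from the turning axis. The single readings ran from 264.2° to 264.8°, so any error is within about half a degree.
- **Height:** the knob top is at 177.1 mm, which matches the 177 mm given for home. In the final picture no red band shows under the barrel.
- **Other objects:** the board holder, case, mug and red screwdriver measured the same as at the start, to within the few millimetres the measurements are good for.

**Off readings:** two measurements made while the arm blocked part of the top view disagreed: one holder outline and one edge angle. Both agreed again once the arm was clear. While gripping and turning, the wrist felt up to about 6.5 N upward, below the 10 N that moves the nozzle. The cameras showed it still up before I pushed.

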